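# Release the terracotta seed balls into the seedling tray

## Robot

A 7-joint arm with a two-finger parallel gripper is mounted at the origin on the work surface. World frame = base frame: x ahead of the robot, y to its left, z up, the work surface at z = 0. Lengths are in m, angles in rad, forces in N, time in s.
With the tool pointing down it reaches from about 0.425 to 0.825 m from the base axis. Payload 3.6 kg.
Tool frame: the origin (TCP) lies between the finger pads; the fingertips stand 25 mm ahead of it and the grasp point (between the pads) lies 6 mm ahead of it; z points along the fingers, y is the line along which they close (so a half turn about z gives the same grasp; the last joint's range is limited). The gripper opens to 85 mm and grips with 20 to 120 N. Pads are 22 mm wide; open, the fingers measure 114 mm over their backs; the gripper's body (76 mm by 85 mm) begins 54 mm behind the grasp point. The pads swing forward as they close: fully open they stand 13 mm farther back than shut.
Start: joints at [-1.365, 0.615, -0.013, 1.423, 0.008, 1.103, -0.04], TCP at [0.149, 0.633, 0.256] pointing down, gripper open.
Joint ranges: [-3.12, 3.12], [-0.3, 2.06], [-1.34, 1.32], [0.26, 2.42], [-1.36, 4.5], [0.01, 1.98], [-2.84, 2.84]. Speed limits (rad/s): [2.79, 2.79, 3.14, 3.14, 3.14, 3.14, 3.14].

## Interface

Orientations are given as a unit quaternion [w, x, y, z].
In Python, from station import robot, optics, finish_job, spotter gives the robot as it stands.
- The arm moves only by the shell command python3 -m pendant 'ROWS' [FORCE]. ROWS is a JSON object of lists of equal length, an entry for each row: "linear": the shift along the world's x, y, z in mm, a list of three; "twist": the turn, a rotation vector about the world's x, y, z in rad, a list of three; "claw": the gripper's target within -1 to 1 (fully open at 1, half-way at 0, shut at -1). In form: {"linear": [[dx, dy, dz], ...], "twist": [[rx, ry, rz], ...], "claw": [claw, ...]}. A call has exactly 8 rows; each row shifts and turns the commanded pose from where the row before left it; what a row does not reach is not made up. A row lasts 1/12 s, in which the tool goes at most 41.7 mm and 7.16 degrees, less where a joint would pass 70% of its speed; a pose out of reach is approached as far as the arm can. A call is refused whole if a number of a shift passes 41.7 or a number of a turn 0.125, either way. A call with a gripper value outside its range is refused whole. The fingers move at their own pace and stop on an object; FORCE is the grip in N (left out, the last holds). Time passes only in rows, so rows that do not move let the fingers close, or fill a call up. It gives the time, the measured TCP pose, the force, the opening and the grip force at its end, in the units of the state.
- robot.read_state(): the state, without advancing time (a new reading comes with each control period).
- optics.capture(name): name is "scene" or "top"; returns a dict with "img" (400x640x3 uint8, red, green, blue), "depth" (400x640 float32, m along the optical axis (not along the pixel's ray), 0 where there is no reading), "vertical_fov" (degrees; the focal length in pixels is half the picture's height over the tangent of half this angle, whatever the lens; pixels are square), "cx", "cy" (the principal point, pixels), "view" (4x4, takes a point from world to camera coordinates). Camera axes: x right, y down, z forward; pixel columns grow to the right and rows downward; lengths in m; the calibration is good to about 2 mm. A picture is of the moment at which its call begins.
- finish_job(): hands the job in; it is judged then, once.
Trained networks look in a picture, given as the dict that the camera call returned (one of the last four; its "shot" number tells which), for a name from the list of things; names that differ only in an ending like _2 or _b are one class to them, and where a whole thing is asked for, a point or a joint stands for the part that bears it (a point fixed in the world has none). Each returns a list of dicts, best first, with "score" (0 to 1); they miss things now and then, are a little off and sometimes report something else, mostly with a low value. They report only what shows in the picture. A call takes as long as a camera call. They do not tell look-alikes from the thing itself.
- spotter.masks_of(picture, thing): "region" (400x640 bool, what is visible of it) and "box" ([centre column, centre row, width, height] in pixels, round what is visible of it).
The state is a dict: "time_s": time; "joints": joint angles; "qd": joint speeds; "effort": joint torques, N m; "tcp_pos": TCP position; "ee_rot": TCP orientation; "force": force on the tool from outside, world axes, zero at the start; "ft_torque": the same for the moment, N m; "opening": opening from 0.0 (shut) to 1.0 (fully open); "finger_force": force on a finger pad.
Only numpy, scipy, OpenCV 4.12 (cv2) and the standard library are available. Lean on these libraries where they do the work, as an engineer would, in place of code of your own. Each camera call takes 0.05 s, during which the arm holds its last target. There are 200 camera calls.

## Task

On the two-lane seed-ball dispenser, press down with the fingertips the yellow paddle of the lane that holds the three terracotta-coloured balls (paddle and lane lie on the same side), so that its gate lifts, and keep it down until all three have rolled into the blue tray; then let the paddle come back up so that the gate shuts, and move clear. Work by the paddle only, never touching balls or gates, keep the white balls in behind their shut gate, and leave the pot, jar and scoop where they stand.

Things in the scene. Friction and masses are not known exactly. Their poses are not given: they have to be found in the camera images.
- dispenser: fixed metal dispenser, 150 mm high. Origin: underside, midway between the lever pivots. x axis downhill along the lanes, from the paddles to the tray; y to the left lane; z up. Lanes 36 mm wide at y = +30 (left) and -30 mm, x = -30 to 170. Outside each a rocking lever at y = +66 or -66: paddle at x = -140, y = +75 or -75, pivot x = 0, gate x = 110 mm.
- tag_terracotta: terracotta-coloured square tag, 34 x 34 x 4 mm, upright at the top end of the lane that holds the terracotta balls. Origin 10 mm above its centre, 135 mm above the work surface, on the lane's middle line; axes as the dispenser's.
- paddle_left (a point): yellow press paddle, 54 x 50 x 8 mm, on the lever at +y of the dispenser, at the end away from the tray. Point: centre of its top face, 148 mm above the work surface at rest; axes as the dispenser's at rest; it tilts with the lever. Only air below it. Pressing its centre down 40 to 50 mm lifts the left lane's gate enough and takes 2 to 6 N.
- paddle_right (a point): yellow press paddle, 54 x 50 x 8 mm, on the lever at -y of the dispenser, at the end away from the tray. Point: centre of its top face, 148 mm above the work surface at rest; axes as the dispenser's at rest; it tilts with the lever. Only air below it. Pressing its centre down 40 to 50 mm lifts the right lane's gate enough and takes 2 to 6 N.
- lever_left (a joint): rocking lever at +y of the dispenser: 0 = level, gate shut; grows to 0.38 rad (hard stop) as the paddle is pressed down. Balls can roll under from about 0.25. A spring brings it back to 0 when let go. Pivot 135 mm above the work surface, 140 mm from the paddle's middle.
- lever_right (a joint): rocking lever at -y of the dispenser: 0 = level, gate shut; grows to 0.38 rad (hard stop) as the paddle is pressed down. Balls can roll under from about 0.25. A spring brings it back to 0 when let go. Pivot 135 mm above the work surface, 140 mm from the paddle's middle.
- gate_left (a point): black gate plate, 6 x 33 x 63 mm, hanging across the left lane from the far end of the left lever, 110 mm beyond the pivot. Point: on the lever's middle line, 2 mm below the plate's top edge, 135 mm above the work surface when shut.
- gate_right (a point): black gate plate, 6 x 33 x 63 mm, hanging across the right lane from the far end of the right lever, 110 mm beyond the pivot. Point: on the lever's middle line, 2 mm below the plate's top edge, 135 mm above the work surface when shut.
- terracotta_ball1_center (a point): centre of terracotta-coloured clay seed ball 1, 32 mm across, about 30 g; at the start it waits in its lane behind the gate (first in line)
- terracotta_ball2_center (a point): centre of terracotta-coloured clay seed ball 2, 32 mm across, about 30 g; at the start it waits in its lane behind the gate (second in line)
- terracotta_ball3_center (a point): centre of terracotta-coloured clay seed ball 3, 32 mm across, about 30 g; at the start it waits in its lane behind the gate (last in line)
- white_ball1_center (a point): centre of white clay seed ball 1, 32 mm across; in the other lane, must stay there
- white_ball2_center (a point): centre of white clay seed ball 2, 32 mm across; in the other lane, must stay there
- white_ball3_center (a point): centre of white clay seed ball 3, 32 mm across; in the other lane, must stay there
- tray: fixed blue tray under the lower ends of both lanes, 200 (x) x 280 (y) mm, walls 38 mm high and 5 mm thick, floor 5 mm thick, lined grey. Origin: underside, middle of the edge nearest the dispenser, 162 mm along the dispenser's x axis; axes as the dispenser's, so the tray's middle is at x = 100 mm. Nothing to do with it but let the balls roll in.
- pot: bystander: small black plant pot, 70 mm across, 65 mm high, beside the dispenser on its +y side. Origin: underside centre.
- jar: bystander: glass jar with white cap, 60 mm across, 90 mm high, on the dispenser's -y side. Origin: underside centre.
- scoop: bystander: seed scoop (spoon) with green handle, 160 mm long, lying flat on the +y side of the dispenser. Origin: underside centre, x along it.
Mind the look-alikes: they are no part of the job. Leave any green or turquoise look-alike of the part that bears terracotta_ball2_center alone. What is shaped like the part that bears terracotta_ball3_center but turquoise is not meant.

How it is judged:
On the way, in this order (a step that is already met when the one before it is completed fails the run):
1. the paddle of the terracotta lane is being pressed down by the fingers (((y of tag_terracotta in the frame of dispenser above 0 m and value of joint lever_left above 0.1 rad and contact force between the fingers and lever_left_c2 above 0.3 N) or (y of tag_terracotta in the frame of dispenser below 0 m and value of joint lever_right above 0.1 rad and contact force between the fingers and lever_right_c2 above 0.3 N))), for 0.05 s.
2. all three terracotta balls are in the tray while that paddle is still held down (x of terracotta_ball1_center in the frame of tray between 0.005 and 0.195 m and y of terracotta_ball1_center in the frame of tray between -0.135 and 0.135 m and z of each of terracotta_ball1_center, terracotta_ball2_center, terracotta_ball3_center in the frame of tray below 0.055 m and x of terracotta_ball2_center in the frame of tray between 0.005 and 0.195 m and y of terracotta_ball2_center in the frame of tray between -0.135 and 0.135 m and x of terracotta_ball3_center in the frame of tray between 0.005 and 0.195 m and y of terracotta_ball3_center in the frame of tray between -0.135 and 0.135 m and ((y of tag_terracotta in the frame of dispenser above 0 m and value of joint lever_left above 0.15 rad and contact force between the fingers and lever_left_c2 above 0.3 N) or (y of tag_terracotta in the frame of dispenser below 0 m and value of joint lever_right above 0.15 rad and contact force between the fingers and lever_right_c2 above 0.3 N))), for 0.1 s.
At the end, for the whole second after the job is handed in: all three terracotta balls are in the blue tray (centres within its walls and less than 55 mm above its underside), both gates are shut (levers within 0.04 rad of level), the white balls are within 20 mm of where they waited, and pot, jar and scoop are within 20 mm of where they stood (x of terracotta_ball1_center in the frame of tray between 0.005 and 0.195 m and y of terracotta_ball1_center in the frame of tray between -0.135 and 0.135 m and z of each of terracotta_ball1_center, terracotta_ball2_center, terracotta_ball3_center in the frame of tray below 0.055 m and x of terracotta_ball2_center in the frame of tray between 0.005 and 0.195 m and y of terracotta_ball2_center in the frame of tray between -0.135 and 0.135 m and x of terracotta_ball3_center in the frame of tray between 0.005 and 0.195 m and y of terracotta_ball3_center in the frame of tray between -0.135 and 0.135 m and distance of each of white_ball1_center, white_ball2_center, white_ball3_center, pot, jar, scoop from where it was at the start of the episode below 0.02 m and value of joint each of lever_left, lever_right below 0.04 rad); the robot touches nothing.
It fails at once if the white balls' gate is opened (its lever goes past 0.08 rad) ((y of tag_terracotta in the frame of dispenser above 0 m and value of joint lever_right above 0.08 rad) or (y of tag_terracotta in the frame of dispenser below 0 m and value of joint lever_left above 0.08 rad)).
It fails at once if a ball is touched, lifted or carried by the robot (contact force between any of the fingers, the arm and terracotta_ball1 above 0.3 N or contact force between any of the fingers, the arm and terracotta_ball2 above 0.3 N or contact force between any of the fingers, the arm and terracotta_ball3 above 0.3 N or contact force between any of the fingers, the arm and white_ball1 above 0.3 N or contact force between any of the fingers, the arm and white_ball2 above 0.3 N or contact force between any of the fingers, the arm and white_ball3 above 0.3 N).
It fails at once if a gate is touched by the robot (contact force between any of the fingers, the arm and lever_left_c3 above 0.5 N or contact force between any of the fingers, the arm and lever_right_c3 above 0.5 N).
It fails at once if a white ball leaves its place (more than 20 mm) (distance of any of white_ball1_center, white_ball2_center, white_ball3_center from where it was at the start of the episode above 0.02 m).
It fails at once if the pot, jar or scoop is moved by more than 20 mm or tipped (distance of any of pot, jar, scoop from where it was at the start of the episode above 0.02 m or angle between any of pot, jar, scoop's own z axis and vertical above 0.3 rad).
It also fails if it takes over 32 s, if anything falls off the work surface, if the arm or the gripper's body presses on something with over 40 N, if the wrist force passes 120 N, or if a joint passes its speed limit or range.

## Working session

There is one attempt and no reset: what is moved stays moved. The work goes in short steps, Python scripts to look and compute and a shell command to move; the robot and the scene stay as the last step left them, time stands still between calls to the robot, and variables do not carry over. Pictures are saved under pics/ and viewed, at most 10 in all, crops included, and the job is handed in when it is done.

```bash
mkdir -p pics; cat > h.py <<'E'
import numpy as np, cv2
from station import robot, optics, finish_job, spotter
def world(p,u,v,d):
    f=200/np.tan(np.radians(p["vertical_fov"])/2)
    c=np.stack([(u-p["cx"])*d/f,(v-p["cy"])*d/f,d,np.ones_like(d)],-1)
    return (c@np.linalg.inv(p["view"]).T)[...,:3]
def cloud(p):
    v,u=np.mgrid[0:400,0:640].astype(float)
    return world(p,u,v,p["depth"].astype(float))
E
python3 - <<'E'
from h import *
for n in("scene","top"):
    p=optics.capture(n); cv2.imwrite(f"pics/{n}0.png",p["img"][...,::-1]); W=cloud(p)
    for t in("tag_terracotta","paddle_left","terracotta_ball1_center","white_ball1_center","pot","jar","scoop"):
        for r in spotter.masks_of(p,t)[:6]:
            m=r["region"]&(p["depth"]>0)
            print(n,t,round(r["score"],2),np.round(r["box"]),np.round(np.median(W[m],0),3) if m.any() else None, np.round(p["img"][r["region"]].mean(0)))
s=robot.read_state();print(s["time_s"],s["tcp_pos"],s["ee_rot"],s["force"],s["opening"])
E
```

```text
scene tag_terracotta 0.61 [281. 200.   0.   4.] [ 0.58  -0.08   0.138] [60. 34. 26.]
scene tag_terracotta 0.45 [301. 339. 137. 102.] [ 0.864 -0.168  0.008] [59. 63. 74.]
scene tag_terracotta 0.29 [282. 226.  15.  12.] [ 0.639 -0.109  0.12 ] [85. 53. 40.]
scene paddle_left 0.73 [316. 206.  28. 118.] [ 0.618 -0.001  0.141] [95. 89. 63.]
scene terracotta_ball1_center 0.7 [279. 200.  18.   5.] [ 0.577 -0.085  0.141] [86. 64. 54.]
scene terracotta_ball1_center 0.45 [285. 249.   8.   8.] [ 0.686 -0.127  0.107] [89. 60. 50.]
scene white_ball1_center 0.4 [308. 248.   6.   1.] [ 0.708 -0.074  0.108] [106. 109. 103.]
scene pot 0.78 [367. 242.  30.  36.] [0.717 0.078 0.039] [15. 15. 16.]
scene pot 0.66 [272. 209.  39. 116.] [ 0.566 -0.12   0.141] [93. 87. 63.]
scene pot 0.63 [316. 206.  34. 113.] [0.613 0.001 0.141] [95. 90. 68.]
scene pot 0.51 [383. 197.  28.  47.] [0.64  0.183 0.013] [76. 92. 81.]
scene jar 0.91 [208. 229.  30.  35.] [ 0.544 -0.274  0.078] [104. 107. 105.]
scene scoop 0.66 [384. 196.  31.  48.] [0.64  0.183 0.013] [75. 91. 80.]
top tag_terracotta 0.57 [395. 152.  17.  17.] [ 
[... 310 characters left out ...]
ter 0.67 [359. 169.  15.  16.] [ 0.652 -0.05   0.121] [110. 111. 103.]
top white_ball1_center 0.45 [369. 139.  18.  12.] [ 0.71  -0.073  0.105] [108. 109. 102.]
top white_ball1_center 0.35 [376. 207.  17.   8.] [ 0.576 -0.084  0.136] [76. 48. 36.]
top pot 0.77 [295. 140.  34.  36.] [0.735 0.077 0.03 ] [46. 45. 43.]
top jar 0.8 [466. 239.  44.  29.] [ 0.524 -0.263  0.089] [123. 125. 121.]
top scoop 0.91 [244. 201.  30.  75.] [0.639 0.186 0.013] [76. 98. 82.]
top scoop 0.45 [370. 141.  19.  14.] [ 0.71  -0.074  0.105] [111. 112. 103.]
0.8 [0.1492983  0.63259336 0.25632223] [-2.95939794e-05  1.15636402e-01  9.93291610e-01 -9.74901096e-06] [ 0.33395262 -0.63376306 -0.44667975] 1.0048201445036014
```

```bash
python3 -c "
import cv2
a=cv2.imread('pics/top0.png')[90:330,220:520];cv2.imwrite('pics/t1.png',cv2.convertScaleAbs(cv2.resize(a,None,fx=2.5,fy=2.5,interpolation=2),alpha=1.6))"
```

```text
(no output)
```

View pics/t1.png

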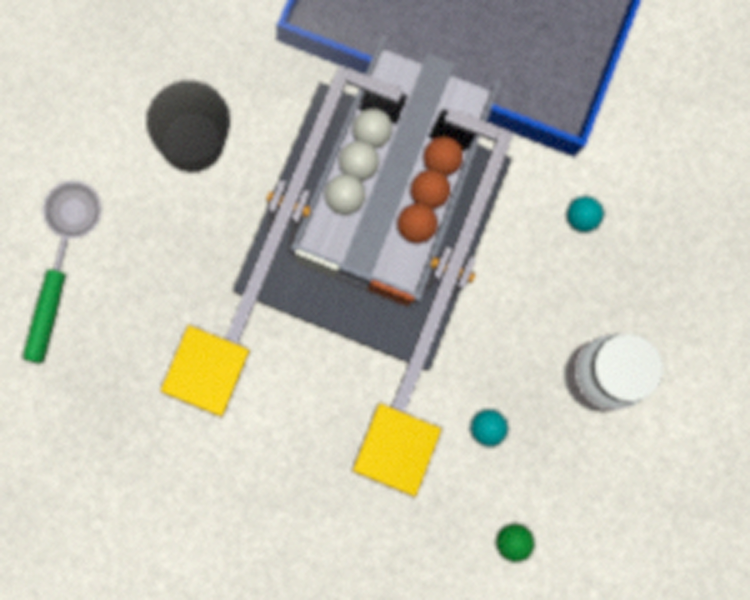

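View pics/scene0.png

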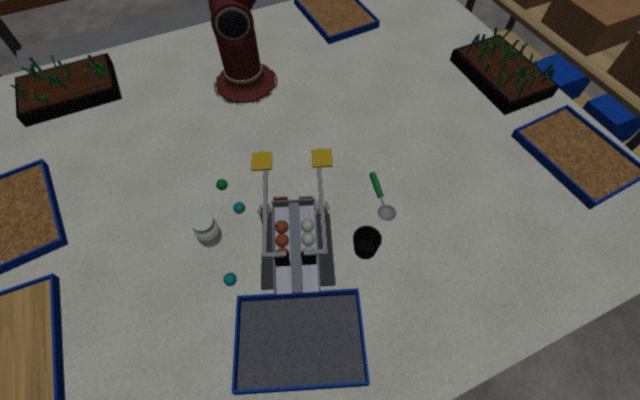

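The enlarged crop shows three terracotta balls in the right (-y) lane at crop (443,155), (430,188) and (418,222), with the terracotta tag at (392,290). The white balls are in the left lane. There are two candidate paddles: crop (205,370), original pixel (302,238), and crop (397,450), original pixel (379,270). The second is on the terracotta lane's side, so it is the one meant. The loose turquoise balls at (585,213) and (489,427) and the green ball at (515,542) are look-alikes to leave alone.

```bash
python3 - <<'E'
from h import *
C=[]
for n in("top","scene"):
    p=optics.capture(n);W=cloud(p);hsv=cv2.cvtColor(p["img"],cv2.COLOR_RGB2HSV)
    m=cv2.inRange(hsv,(20,150,60),(32,255,255))
    k,l,s,c=cv2.connectedComponentsWithStats(m)
    for i in range(1,k):
        if s[i,4]>80:
            q=W[(l==i)&(p["depth"]>0)];q=q[q[:,2]>.13]
            lo=(q[:,:2]).mean(0); print(n,c[i].round(),s[i,4],q.mean(0).round(4),np.median(q[:,2]).round(4),np.ptp(q,axis=0).round(3) , cv2.minAreaRect((q[:,:2]*1000).astype(np.float32)))
s=robot.read_state();print(s["time_s"])
E
```

```text
top [302. 238.] 756 [0.5126 0.0516 0.1487] 0.1487 [0.062 0.059 0.011] ((512.9361572265625, 51.66110610961914), (48.18983840942383, 51.87177658081055), 68.40055084228516)
top [378. 270.] 777 [ 0.4583 -0.0877  0.1487] 0.1487 [0.062 0.06  0.011] ((458.4111328125, -87.94265747070312), (48.39122772216797, 51.76322555541992), 68.53563690185547)
scene [321. 158.] 315 [0.5164 0.0481 0.1492] 0.1492 [0.059 0.058 0.009] ((515.1084594726562, 48.80607986450195), (46.58192825317383, 51.9165153503418), 70.6182861328125)
scene [261. 161.] 321 [ 0.4624 -0.0915  0.1492] 0.1493 [0.06  0.058 0.011] ((461.0005798339844, -91.4216537475586), (45.45486831665039, 50.68151092529297), 69.35154724121094)
0.9
```

```bash
python3 -m pendant '{"linear":[[21,-22,0],[21,-22,0],[21,-22,0],[21,-22,0],[21,-22,0],[21,-22,0],[21,-22,0],[21,-22,0]],"twist":[[0,0,0],[0,0,0],[0,0,0],[0,0,0],[0,0,0],[0,0,0],[0,0,0],[0,0,0]],"claw":[-1,-1,-1,-1,-1,-1,-1,-1]}'
python3 -m pendant '{"linear":[[21,-22,0],[21,-22,0],[21,-22,0],[21,-22,0],[21,-22,0],[5,-28,0],[5,-28,0],[5,-28,0]],"twist":[[0,0,0],[0,0,0],[0,0,0],[0,0,0],[0,0,0],[0,0,0],[0,0,0],[0,0,0]],"claw":[-1,-1,-1,-1,-1,-1,-1,-1]}'
```

```text
time_s: 1.57
tcp_pos: [0.3182, 0.4555, 0.2565]
ee_rot: [0.0, 0.116, 0.993, 0.0]
force: [0.5, -0.2, 0.3]
opening: -0.001
finger_force: 0.0
time_s: 2.23
tcp_pos: [0.4378, 0.2612, 0.2564]
ee_rot: [0.0, 0.116, 0.993, 0.0]
force: [0.0, -0.3, -1.0]
opening: -0.0
finger_force: 0.0
```

```bash
python3 -m pendant '{"linear":[[2,-29,0],[2,-29,0],[2,-29,0],[2,-29,0],[2,-29,0],[2,-29,0],[2,-29,0],[2,-29,0]],"twist":[[0,0,0],[0,0,0],[0,0,0],[0,0,0],[0,0,0],[0,0,0],[0,0,0],[0,0,0]],"claw":[-1,-1,-1,-1,-1,-1,-1,-1]}'
python3 -m pendant '{"linear":[[2,-29,0],[1,-29,0],[1,-29,0],[1,-29,0],[0,-2,-10],[0,0,-15],[0,0,-10],[0,0,0]],"twist":[[0,0,0],[0,0,0],[0,0,0],[0,0,0],[0,0,0],[0,0,0],[0,0,0],[0,0,0]],"claw":[-1,-1,-1,-1,-1,-1,-1,-1]}'
python3 - <<'E'
from h import *
p=optics.capture("scene");cv2.imwrite("pics/s2.png",cv2.convertScaleAbs(cv2.resize(p["img"][80:280,180:420,::-1],None,fx=3,fy=3,interpolation=2),alpha=1.5))
s=robot.read_state();print(s["tcp_pos"],s["joints"])
E
```

```text
time_s: 2.9
tcp_pos: [0.4533, 0.0292, 0.2566]
ee_rot: [0.0, 0.116, 0.993, 0.0]
force: [0.8, -0.8, 0.3]
opening: 0.001
finger_force: 0.0
time_s: 3.57
tcp_pos: [0.4571, -0.0874, 0.2198]
ee_rot: [-0.002, 0.116, 0.993, 0.0]
force: [0.1, 0.8, 0.2]
opening: 0.001
finger_force: 0.0
[ 0.45778189 -0.08736104  0.22075256] [ 0.05547198  0.38200821  0.11791947  1.98388651 -0.0622524   0.78107734
  1.54816197]
```

View pics/s2.png

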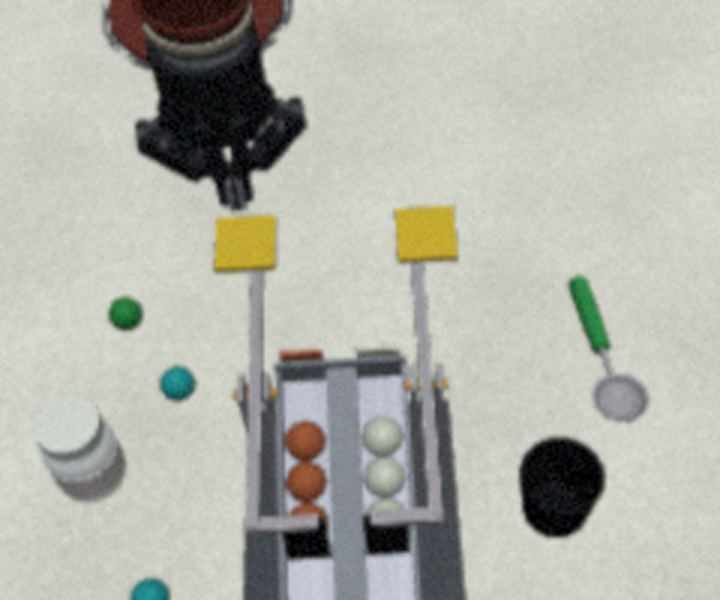

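The fingertips at crop (235,205) hover about 47 mm above the near-left paddle at crop (245,243), which is on the terracotta side. Both gates are shut.

```bash
python3 -m pendant '{"linear":[[2,-1,-12],[0,0,-12],[0,0,-12],[0,0,-10],[0,0,-6],[0,0,-6],[0,0,-6],[0,0,0]],"twist":[[0,0,0],[0,0,0],[0,0,0],[0,0,0],[0,0,0],[0,0,0],[0,0,0],[0,0,0]],"claw":[-1,-1,-1,-1,-1,-1,-1,-1]}'
```

```text
time_s: 4.28
tcp_pos: [0.4602, -0.0881, 0.1569]
ee_rot: [-0.0, 0.115, 0.993, 0.0]
force: [-0.4, 0.6, 1.7]
opening: 0.002
finger_force: 0.5
```

```bash
python3 -m pendant '{"linear":[[1,0,-8],[0,0,-8],[0,0,-8],[0,0,-6],[0,0,0],[0,0,0],[0,0,0],[0,0,0]],"twist":[[0,0,0],[0,0,0],[0,0,0],[0,0,0],[0,0,0],[0,0,0],[0,0,0],[0,0,0]],"claw":[-1,-1,-1,-1,-1,-1,-1,-1]}'
python3 -m pendant '{"linear":[[0,0,0],[0,0,0],[0,0,0],[0,0,0],[0,0,0],[0,0,0],[0,0,0],[0,0,0]],"twist":[[0,0,0],[0,0,0],[0,0,0],[0,0,0],[0,0,0],[0,0,0],[0,0,0],[0,0,0]],"claw":[-1,-1,-1,-1,-1,-1,-1,-1]}'
python3 - <<'E'
from h import *
p=optics.capture("scene");cv2.imwrite("pics/s3.png",cv2.convertScaleAbs(cv2.resize(p["img"][140:400,180:420,::-1],None,fx=2.3,fy=2.3,interpolation=2),alpha=1.5))
E
```

```text
time_s: 4.95
tcp_pos: [0.4617, -0.0886, 0.1276]
ee_rot: [0.001, 0.116, 0.993, -0.0]
force: [1.2, -1.3, 3.9]
opening: -0.008
finger_force: 1.8
time_s: 5.62
tcp_pos: [0.4613, -0.0883, 0.1273]
ee_rot: [-0.0, 0.116, 0.993, 0.0]
force: [0.1, -1.0, 5.3]
opening: -0.005
finger_force: 1.9
```

View pics/s3.png

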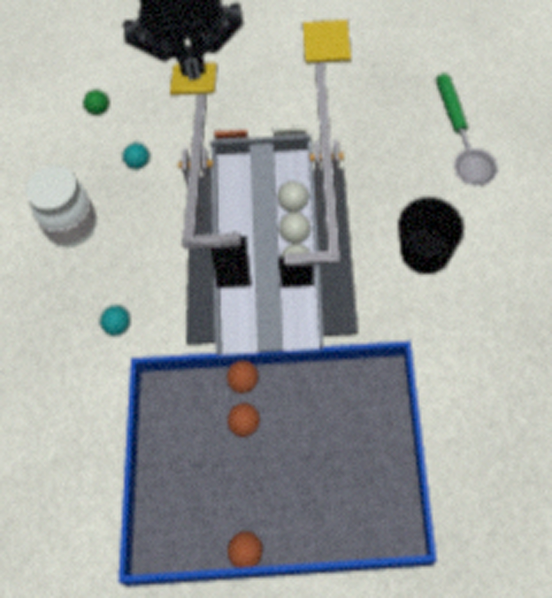

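All three terracotta balls are in or entering the tray, at crop (243,377), (243,420) and (245,549). The paddle is down, the gate is up and the white gate is shut. I'll hold so they settle and then check their positions.

```bash
for i in 1; do :; done; python3 -m pendant '{"linear":[[0,0,0],[0,0,0],[0,0,0],[0,0,0],[0,0,0],[0,0,0],[0,0,0],[0,0,0]],"twist":[[0,0,0],[0,0,0],[0,0,0],[0,0,0],[0,0,0],[0,0,0],[0,0,0],[0,0,0]],"claw":[-1,-1,-1,-1,-1,-1,-1,-1]}'
python3 -m pendant '{"linear":[[0,0,0],[0,0,0],[0,0,0],[0,0,0],[0,0,0],[0,0,0],[0,0,0],[0,0,0]],"twist":[[0,0,0],[0,0,0],[0,0,0],[0,0,0],[0,0,0],[0,0,0],[0,0,0],[0,0,0]],"claw":[-1,-1,-1,-1,-1,-1,-1,-1]}'
cat >> h.py <<'E'
def balls(p):
    W=cloud(p);m=cv2.inRange(cv2.cvtColor(p["img"],cv2.COLOR_RGB2HSV),(0,110,40),(14,255,255))
    k,l,s,c=cv2.connectedComponentsWithStats(m)
    ex=np.array([.931,-.364]);ey=np.array([.364,.931])
    o=np.array([.4855,-.018])+ex*.302  # tray origin: paddle midpoint + (140+162) mm
    for i in range(1,k):
        if s[i,4]>30:
            q=np.median(W[(l==i)&(p["depth"]>0)],0); d=q[:2]-o
            if d@ex>-.4: print("ball",c[i].round(),s[i,4],"tray x,y,z",(d@ex).round(3),(d@ey).round(3),q[2].round(3))
E
python3 -c "
from h import *
for n in('top','scene'): balls(optics.capture(n))"
```

```text
time_s: 6.33
tcp_pos: [0.4613, -0.0884, 0.1273]
ee_rot: [-0.0, 0.116, 0.993, -0.0]
force: [1.3, -0.5, 3.5]
opening: -0.003
finger_force: 1.8
time_s: 7.0
tcp_pos: [0.4613, -0.0884, 0.1273]
ee_rot: [-0.0, 0.116, 0.993, -0.0]
force: [0.8, -0.2, 3.2]
opening: -0.003
finger_force: 1.8
ball [433.  58.] 155 tray x,y,z 0.174 -0.029 0.033
ball [414. 105.] 145 tray x,y,z 0.059 -0.029 0.033
ball [409. 120.] 68 tray x,y,z 0.024 -0.03 0.036
ball [376. 207.] 71 tray x,y,z -0.194 -0.03 0.136
ball [409. 301.] 8807 tray x,y,z -0.346 -0.074 0.555
ball [368. 292.] 32 tray x,y,z -0.351 -0.042 0.464
ball [237.  45.] 3163 tray x,y,z -0.297 -0.075 0.476
ball [248. 100.] 190 tray x,y,z -0.271 -0.072 0.373
ball [253. 123.] 64 tray x,y,z -0.266 -0.07 0.312
ball [285. 303.] 133 tray x,y,z 0.026 -0.03 0.034
ball [285. 322.] 138 tray x,y,z 0.068 -0.03 0.034
ball [286. 379.] 170 tray x,y,z 0.182 -0.03 0.034
```

All three balls lie inside the tray walls at floor height (tray x about 0.024, 0.06 and 0.18). Next I raise the paddle gently and move clear.

```bash
python3 -m pendant '{"linear":[[-1,0,-1],[0,0,6],[0,0,7],[0,0,7],[0,0,7],[0,0,7],[0,0,7],[0,0,7]],"twist":[[0,0,0],[0,0,0],[0,0,0],[0,0,0],[0,0,0],[0,0,0],[0,0,0],[0,0,0]],"claw":[-1,-1,-1,-1,-1,-1,-1,-1]}'
python3 -m pendant '{"linear":[[0,0,15],[0,0,20],[0,0,20],[0,0,20],[0,0,0],[0,0,0],[0,0,0],[0,0,0]],"twist":[[0,0,0],[0,0,0],[0,0,0],[0,0,0],[0,0,0],[0,0,0],[0,0,0],[0,0,0]],"claw":[-1,-1,-1,-1,-1,-1,-1,-1]}'
python3 - <<'E'
from h import *
p=optics.capture("scene");cv2.imwrite("pics/s4.png",cv2.convertScaleAbs(cv2.resize(p["img"][140:400,180:420,::-1],None,fx=2.3,fy=2.3,interpolation=2),alpha=1.5)); balls(p)
E
```

```text
time_s: 7.77
tcp_pos: [0.4606, -0.0887, 0.1752]
ee_rot: [0.001, 0.116, 0.993, -0.0]
force: [0.5, 0.5, 0.1]
opening: 0.004
finger_force: 0.0
time_s: 8.43
tcp_pos: [0.4598, -0.0884, 0.2484]
ee_rot: [-0.001, 0.116, 0.993, -0.0]
force: [0.4, 0.1, 0.1]
opening: -0.001
finger_force: 0.0
ball [228.  12.] 1177 tray x,y,z -0.271 -0.073 0.557
ball [236.  46.] 246 tray x,y,z -0.273 -0.071 0.494
ball [285. 303.] 137 tray x,y,z 0.027 -0.031 0.034
ball [285. 322.] 139 tray x,y,z 0.068 -0.03 0.034
ball [286. 379.] 170 tray x,y,z 0.182 -0.03 0.034
```

View pics/s4.png

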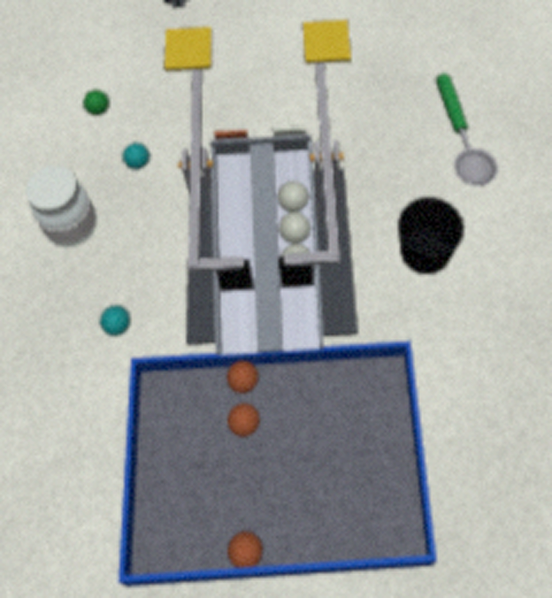

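Both paddles are level at crop (188,48) and (327,41), and both gates are shut. The three balls rest in the tray, the white balls and bystanders haven't moved, and the gripper is clear.

```bash
python3 -c "
from station import finish_job
print(finish_job())"
```

```text
the job is handed in; nothing more can be done
None
```

The job is handed in: all three terracotta balls are in the blue tray, both gates are shut, the white balls, pot, jar and scoop show no movement in the last picture, and the arm is clear; the hand-in returned no verdict.

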